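# Set the stop of a packing-desk length gauge

## Task

On the packing desk, set the length gauge to its brass marker. First press its black knob down and, keeping it pressed, turn it clockwise from free through the middle notch to the hold mark, letting it spring fully up there; then pull the sprung steel tongue out by its upright tab and let go, so that the ratchet leaves the middle of the tab level with the marker's tip, to within 6 mm. Leave the other things on the desk where they are.

Things in the scene. Friction and masses are not known exactly. Their poses are not given: they have to be found in the camera images.
- gauge: Length gauge, fixed to the desk. Origin: centre of the underside of its 6 mm thick aluminium plate (100 mm along x, 400 mm along y). A grey housing, 90 mm (x) by 190 mm (y), top 56 mm above the desk, covers it from y=-200 to -10 mm. The knob is on the housing at x=0, y=-115 mm; the tongue comes out of the housing's +y end along x=0. Its yaw varies.
- knob_grip (a point): Centre of the knob's bar, on the vertical turning axis, 101 mm above the desk with the knob up. Black bar grip 44 mm long, 14 thick, 36 tall (top 12 mm above this point, foot 24 mm below), on a round skirt 50 mm across, 8 mm thick, whose underside is 13 mm above the housing when up. Axes turn with the knob: x along the bar (aluminium line on top at the -x end), z up.
- knob (a joint): Knob angle, rad, counts up clockwise seen from above: 0 = free (line points along gauge -x), 1.396 = middle notch, 2.793 = hold (line at the square black mark); stops 0.05 beyond each end. Raised in a notch it is locked (0.05 play). It turns only when pressed 7 mm or more and springs up only within about 0.05 rad of a notch, else it stays down. Let go and regrasp at the middle notch.
- plunger (a joint): How far the knob is pressed down, m: 0 = up, 0.009 = fully down. Spring: about 6 N to start, 10 N fully down.
- tongue_grip (a point): Middle of the tongue's upright steel tab, 38 mm above the desk. The tab is 30 mm wide (gauge x), 12 mm thick (gauge y), from 12 to 56 mm above the desk, on a flat blade 24 mm wide whose top is 12 mm above the desk. Axes as the gauge's. At home the tab's middle is 55 mm from the housing's end.
- tongue (a joint): Pull-out along gauge +y, m: 0 = home, stop at 0.120. Return spring 3 N at home, 6 N at the end. Only with the knob at hold does a ratchet keep it (clicks at 6, 12, 18 mm and so on, up to 4 N more to pull): let go, it falls back up to 6 mm to the last click; pulled too far, it returns only if the knob is turned back. At free or middle it springs home when released.
- marker: Brass rider clip fixed on the plate's +x edge beside the tongue's path, 50 to 110 mm along +y from the tab's home. 18 mm along y, 8 mm tall on the plate (top 14 mm above the desk). Axes as the gauge's, origin under its middle.
- marker_tip (a point): Tip of the marker, that points in gauge -x towards the blade, 27.5 mm in gauge x from the blade's middle line and 10 mm above the desk. The tab's middle must come level with it in gauge y.
- tape_roll: Bystander: roll of clear tape, 84 mm across, 24 mm tall, lying near the gauge's -x side. Origin: centre of its underside.
- stapler: Bystander: black stapler 130 mm long, 28 mm wide, about 45 mm tall, on the gauge's +x side. Origin: centre of its underside.
- snack_box: Bystander: green carton 50 by 110 by 60 mm tall, on the gauge's +x side. Origin: centre of its underside.
- mug: Bystander: white mug, 80 mm across, 95 mm tall. Origin: centre of its underside.
- cup_stack: Bystander: stack of white paper cups, 78 mm across, 142 mm tall. Origin: centre of its underside.
- calculator: Bystander: grey calculator 100 by 150 by 20 mm. Origin: centre of its underside.

How it is judged:
By the outcome, as a careful person would: the job done as asked, in the order asked, and still so for the second after the job is handed in, with the robot touching nothing.
It also fails if it takes over 64 s, if anything falls off the work surface, if the arm or the gripper's body presses on something with over 40 N, if the wrist force passes 120 N, or if a joint passes its speed limit or range.

## Robot

A 6-joint arm with a two-finger parallel gripper is mounted at the origin on the work surface. World frame = base frame: x ahead of the robot, y to its left, z up, the work surface at z = 0. Lengths are in m, angles in rad, forces in N, time in s.
With the tool pointing down it reaches from about 0.4 to 0.825 m from the base axis. Payload 7 kg.
Tool frame: the origin (TCP) lies on the centre line of the jaws, within the pads' length; the fingertips stand tip_reach ahead of it and the grasp point (between the pads) is the TCP (tip_reach is the distance from the TCP to the fingertips, in m); z points along the fingers, y is the line along which they close (so a half turn about z gives the same grasp; the last joint's range is limited). The gripper opens to 88 mm and grips with 3 to 60 N. Pads are 19 mm wide; open, the fingers measure 130 mm over their backs; the gripper's body (78 mm by 193 mm) begins 47 mm behind the grasp point.
Start: joints at [1.595, 0.359, 0.012, 0, -1.224, -0.288], TCP at [0.176, 0.652, 0.246] pointing down, gripper open.
Joint ranges: [-3.07, 3.07], [-1.43, 2.12], [-1.02, 1.25], [-3.03, 1.67], [-3.05, -0], [-3.03, 3.03]. Speed limits (rad/s): [2.39, 2.39, 3.01, 3.14, 3.14, 3.14].

## Interface

Orientations are given as [roll, pitch, yaw] about the fixed x, y, z axes, in that order (R = Rz(yaw) Ry(pitch) Rx(roll)).
In Python, from station import get_state, grab_frame, calibration, job_done, find_in, mark_of, tip_reach gives the robot as it stands.
- The arm moves only by the shell command python3 -m handwheel 'ROWS' [OPENING] [FORCE]. ROWS is JSON, a list of rows, each an object with "delta_pos": the shift along the world's x, y, z in units of 30 mm (1.0 is 30 mm), a list of three; "dr": the turn, a rotation vector about the world's x, y, z in degrees, a list of three. In form: [{"delta_pos": [tx, ty, tz], "dr": [rx, ry, rz]}, ...]. A call has 1 to 10 rows; each row shifts and turns the commanded pose from where the row before left it; what a row does not reach is not made up. A row lasts 1/10 s, in which the tool goes at most 50 mm and 8.59 degrees, less where a joint would pass 70% of its speed; a pose out of reach is approached as far as the arm can. A call is refused whole if a number of a shift passes 1 or a number of a turn 8.59, either way. A call with a gripper value outside its range is refused whole. OPENING is the closure, from -1 (fully open) to 1 (shut), set as the call begins (- or left out, the last holds). The fingers move at their own pace and stop on an object; FORCE is the grip in N (left out, the last holds). Time passes only in rows, so rows that do not move let the fingers close. It gives the time, the measured TCP pose, the force, the opening and the grip force at its end, in the units of the state.
- get_state(): the state, without advancing time (a new reading comes with each control period).
- grab_frame(name): name is "side" or "top" or "wrist"; returns the picture (400x640x3 uint8, red, green, blue); there is no depth.
- calibration(name): a dict with "fx", "fy", "cx", "cy" (pixels), "k1" (the pictures are not rectified: a ray, as slopes to the right and down, at radius r is drawn at 1 + k1 r^2 times it, then the intrinsics apply), "extrinsics" (4x4, takes a point from world to camera coordinates). Camera axes: x right, y down, z forward; pixel columns grow to the right and rows downward; lengths in m; the calibration is good to about 2 mm. A picture is of the moment at which its call begins: read the wrist's pose just before it. calibration takes no time and is no camera call; for the wrist camera it gives the pose at the moment of the call.
- job_done(): hands the job in; it is judged then, once.
Trained networks look in the newest picture that a camera, given by its name, has taken for a name from the list of things; names that differ only in an ending like _2 or _b are one class to them, and where a whole thing is asked for, a point or a joint stands for the part that bears it (a point fixed in the world has none). Each returns a list of dicts, best first, with "conf" (0 to 1); they miss things now and then, are a little off and sometimes report something else, mostly with a low value. They report only what shows in the picture. A call takes as long as a camera call.
- find_in(camera, query): "location" ([column, row] in pixels, amid what is visible of it).
- mark_of(camera, query): "location" ([column, row] in pixels: a listed point, or the origin of a listed thing).
The state is a dict: "t": time; "q": joint angles; "qd": joint speeds; "joint_efforts": joint torques, N m; "eef_pos": TCP position; "ee_rot": TCP orientation; "force": force on the tool from outside, world axes, zero at the start; "moment": the same for the moment, N m; "width": finger opening in m; "gripper_force": force on a finger pad.
Only numpy, scipy, OpenCV 4.12 (cv2) and the standard library are available. Lean on these libraries where they do the work, as an engineer would, in place of code of your own. Each camera call takes 0.05 s, during which the arm holds its last target. There are 200 camera calls.

## Working session

There is one attempt and no reset: what is moved stays moved. The work goes in short steps, Python scripts to look and compute and a shell command to move; the robot and the scene stay as the last step left them, time stands still between calls to the robot, and variables do not carry over. Pictures are saved under pics/ and viewed, at most 10 in all, crops included, and the job is handed in when it is done.

```bash
mkdir -p pics; ls; cat > h.py <<'E'
import numpy as np, cv2
from scipy.optimize import least_squares
from station import *
def ray(cal,px):
    u=np.array([(px[0]-cal['cx'])/cal['fx'],(px[1]-cal['cy'])/cal['fy']])
    s=u.copy()
    for _ in range(20): s=u/(1+cal['k1']*(s@s))
    E=np.array(cal['extrinsics']);R,t=E[:3,:3],E[:3,3]
    d=R.T@np.array([*s,1]);return -R.T@t,d/np.linalg.norm(d)
def plane(cal,px,z):
    o,d=ray(cal,px);return o+d*(z-o[2])/d[2]
def tri(rs):
    A=sum(np.eye(3)-np.outer(d,d) for o,d in rs);b=sum((np.eye(3)-np.outer(d,d))@o for o,d in rs)
    p=np.linalg.solve(A,b);return p,[np.linalg.norm(np.cross(p-o,d)) for o,d in rs]
def proj(cal,p):
    E=np.array(cal['extrinsics']);c=E[:3,:3]@p+E[:3,3];s=c[:2]/c[2];s=s*(1+cal['k1']*(s@s))
    return np.array([cal['fx']*s[0]+cal['cx'],cal['fy']*s[1]+cal['cy']])
def save(n,im): cv2.imwrite('pics/'+n,im[:,:,::-1])
E
python3 - <<'E'
from h import *
print(get_state(),tip_reach if not callable(tip_reach) else tip_reach())
ims=[]
C={}
for c in ['side','top','wrist']:
    C[c]=calibration(c);im=grab_frame(c);ims.append(im);save(c+'0.png',im)
    print(c,{k:np.round(v,3).tolist() for k,v in C[c].items()})
    for q in ['gauge','knob_grip','tongue_grip','marker','marker_tip']:
        print(c,q,[(np.round(r['location'],1).tolist(),round(r['conf'],2)) for r in mark_of(c,q)[:2]])
save('st0.png',cv2.resize(np.vstack(ims[:2]),None,fx=.75,fy=.75))
E
```

```text
pics
{'t': 0.0, 'q': array([ 1.59507948e+00,  3.59380467e-01,  1.10378482e-02, -3.43729304e-04,
       -1.22412559e+00, -2.88079108e-01]), 'qd': array([ 0.00080633,  0.0001496 ,  0.00091294, -0.00058703,  0.00124   ,
       -0.00170143]), 'joint_efforts': array([ 3.65491906e-04, -5.82710230e+01,  2.93077809e+01,  6.99805051e+00,
        7.07758343e-03, -1.36320973e-04]), 'eef_pos': array([0.17592473, 0.65117618, 0.24461884]), 'ee_rot': array([ 3.13989786e+00, -1.65233558e-04, -2.63912876e-01]), 'force': array([1.25689528, 0.56483223, 1.02016262]), 'moment': array([ 0.01274792,  0.0050824 , -0.05069382]), 'gripper_force': 0.0, 'width': 0.08749665048871799} 0.019
side {'fx': 375.282, 'fy': 375.282, 'cx': 323.737, 'cy': 202.818, 'k1': 0.004, 'extrinsics': [[0.995, -0.1, -0.006, -0.483], [-0.055, -0.493, -0.868, 0.116], [0.084, 0.864, -0.496, 1.116], [0.0, 0.0, 0.0, 1.0]]}
side gauge [([334.9, 227.0], 0.9)]
side knob_grip [([349.3, 218.9], 0.73)]
side tongue_grip [([329.4, 212.6], 0.56)]
side marker [([331.2, 208.9], 0.59), ([332.1, 210.6], 0.37)]
side marker_tip [([328.2, 208.4], 0.6)]
top {'fx': 364.639, 'fy': 364.639, 'cx': 328.311, 'cy': 200.707, 'k1': -0.031, 'extrinsics': [[-0.027, -1.0, -0.012, 0.013], [-0.987, 0.029, -0.157, 0.533], [0.157, 0.008, -0.988, 1.232], [0.0, 0.0, 0.0, 1.0]]}
top gauge [([322.2, 205.9], 0.55)]
top knob_grip [([354.9, 193.2], 0.56)]
top tongue_grip [([309.1, 208.8], 0.49)]
top marker [([236.6, 267.2], 0.45), ([288.8, 204.9], 0.38)]
top marker_tip [([287.4, 207.6], 0.52)]
wrist {'fx': 276.271, 'fy': 276.271, 'cx': 317.498, 'cy': 203.565, 'k1': -0.036, 'extrinsics': [[-0.262, -0.965, -0.0, 0.675], [-0.928, 0.252, 0.276, -0.035], [-0.267, 0.072, -0.961, 0.389], [0.0, 0.0, 0.0, 1.0]]}
wrist gauge []
wrist knob_grip []
wrist tongue_grip []
wrist marker []
wrist marker_tip []
```

View pics/st0.png

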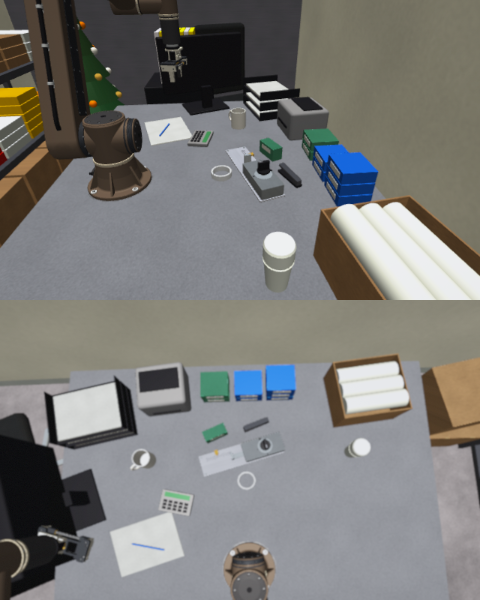

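```bash
cat > a.py <<'E'
from h import *
S,T=calibration('side'),calibration('top')
for n,a,b in [('gauge',(334.9,227),(322.2,205.9)),('knob',(349.3,218.9),(354.9,193.2)),('tongue',(329.4,212.6),(309.1,208.8)),('mk',(331.2,208.9),(288.8,204.9)),('tip',(328.2,208.4),(287.4,207.6))]:
    p,e=tri([ray(S,a),ray(T,b)]);print(n,p.round(4),np.round(e,4))
E
python3 a.py
```

```text
gauge [0.522  0.0209 0.0016] [0.0004 0.0004]
knob [ 0.5471 -0.0918  0.1005] [0.0001 0.0001]
tongue [0.5095 0.0667 0.0275] [0.0007 0.0007]
mk [ 0.5272  0.142  -0.0036] [0.0022 0.0022]
tip [ 0.5175  0.1472 -0.0041] [0.0022 0.0022]
```

The top view (lower half) shows the gauge at about (320,205) in full-frame pixels with the knob on its right and the tongue to the left. The bystanders are clear of the knob. Next I'll move the wrist camera over the gauge.

```bash
python3 -m handwheel '[{"delta_pos":[0.41,-0.95,0],"dr":[0,0,1.3]},{"delta_pos":[0.41,-0.95,0],"dr":[0,0,1.3]},{"delta_pos":[0.41,-0.95,0],"dr":[0,0,1.3]},{"delta_pos":[0.41,-0.95,0],"dr":[0,0,1.3]},{"delta_pos":[0.41,-0.95,0],"dr":[0,0,1.3]},{"delta_pos":[0.41,-0.95,0],"dr":[0,0,1.3]},{"delta_pos":[0.41,-0.95,0],"dr":[0,0,1.3]},{"delta_pos":[0.41,-0.95,0],"dr":[0,0,1.3]},{"delta_pos":[0.41,-0.95,0],"dr":[0,0,1.3]},{"delta_pos":[0.41,-0.95,0],"dr":[0,0,1.3]}]' -1 40
python3 -m handwheel '[{"delta_pos":[0.41,-0.95,0],"dr":[0,0,1.3]},{"delta_pos":[0.41,-0.95,0],"dr":[0,0,1.3]},{"delta_pos":[0.41,-0.95,0],"dr":[0,0,1.3]},{"delta_pos":[0.41,-0.95,0],"dr":[0,0,1.3]},{"delta_pos":[0.41,-0.95,0],"dr":[0,0,1.3]},{"delta_pos":[0.41,-0.95,0],"dr":[0,0,1.3]},{"delta_pos":[0.41,-0.95,0],"dr":[0,0,1.3]},{"delta_pos":[0.41,-0.95,0],"dr":[0,0,1.3]},{"delta_pos":[0.41,-0.95,0],"dr":[0,0,1.3]},{"delta_pos":[0,0,0],"dr":[0,0,0]}]'
cat > look.py <<'E'
from h import *
import sys,json
n=sys.argv[1]
s=get_state();C=calibration('wrist');im=grab_frame('wrist');save(n+'.png',im)
print(s['t'],s['eef_pos'],s['ee_rot'],s['q'].round(2))
out={}
for q in ['gauge','knob_grip','tongue_grip','marker','marker_tip','tape_roll','snack_box','stapler']:
    r=[x for x in mark_of('wrist',q)[:1]]
    if r: out[q]=list(map(float,r[0]['location']));print(q,np.round(out[q],1),round(r[0]['conf'],2),plane(C,out[q],{'knob_grip':.101,'tongue_grip':.038,'marker_tip':.01}.get(q,0)).round(4))
json.dump({'cal':{k:np.array(v).tolist() for k,v in C.items()},'px':out},open(n+'.json','w'))
E
python3 look.py w1
```

```text
t: 1.9
eef_pos: [0.2994, 0.3654, 0.2458]
ee_rot: [-3.141, -0.0, -0.036]
force: [0.2, -0.4, 0.4]
width: 0.0877
gripper_force: 0.0
t: 2.9
eef_pos: [0.4103, 0.1077, 0.2457]
ee_rot: [3.141, -0.0, 0.165]
force: [-0.2, -0.5, 0.0]
width: 0.0874
gripper_force: 0.0
2.9 [0.41028749 0.10772367 0.24568282] [ 3.14136489e+00 -1.22162053e-04  1.65096640e-01] [ 0.73 -0.07 -0.5   0.   -1.14  1.01]
gauge [394.2 107.3] 0.88 [0.5223 0.0237 0.    ]
knob_grip [537.   86.9] 0.92 [ 0.5556 -0.0851  0.101 ]
tongue_grip [366.5 107.7] 0.91 [0.5125 0.0657 0.038 ]
marker [303.9  85. ] 0.88 [0.5297 0.1455 0.    ]
marker_tip [307.   91.3] 0.77 [0.5218 0.1398 0.01  ]
snack_box [317.4   2.4] 0.58 [0.6259 0.1437 0.    ]
```

View pics/w1.png

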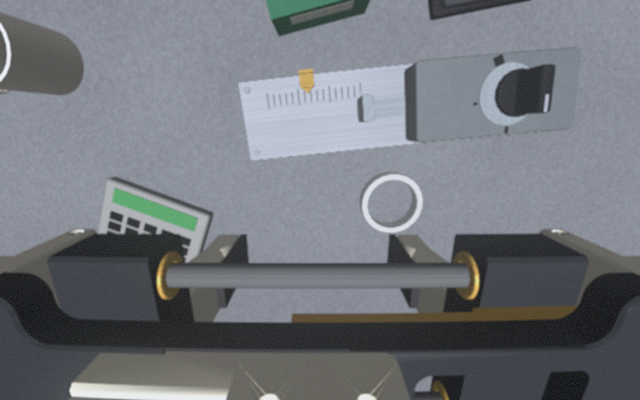

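The wrist view shows the brass marker at (306,80), the tongue tab at (366,108), the knob at (530,90) with its bar across the housing, and the tape roll at (392,203). I'll take a second view from closer.

```bash
python3 -m handwheel '[{"delta_pos":[0.6,-0.9,0],"dr":[0,0,0.8]},{"delta_pos":[0.6,-0.9,0],"dr":[0,0,0.8]},{"delta_pos":[0.6,-0.9,0],"dr":[0,0,0.8]},{"delta_pos":[0.6,-0.9,0],"dr":[0,0,0.8]},{"delta_pos":[0.6,-0.9,0],"dr":[0,0,0.8]},{"delta_pos":[0,0,0],"dr":[0,0,0]},{"delta_pos":[0,0,0],"dr":[0,0,0]}]'
python3 look.py w2
cat > fit.py <<'E'
from h import *
import json,sys
V=[json.load(open(n+'.json')) for n in sys.argv[1:]]
for q in ['gauge','knob_grip','tongue_grip','marker','marker_tip']:
    rs=[ray(v['cal'],v['px'][q]) for v in V if q in v['px']]
    if len(rs)>1: p,e=tri(rs);print('tri',q,p.round(4),np.round(e,4))
L={'gauge':(0,0,0),'knob_grip':(0,-.115,.101),'tongue_grip':(0,.045,.038)}
def G(p,l): c,s=np.cos(p[2]),np.sin(p[2]);return np.array([p[0]+c*l[0]-s*l[1],p[1]+s*l[0]+c*l[1],l[2]])
def res(p):
    r=[]
    for v in V:
        for q,px in v['px'].items():
            l={**L,'marker':(.04+p[4],p[3],.0),'marker_tip':(.0275,p[3],.01)}.get(q)
            if l: r+=list(proj(v['cal'],G(p,l))-px)
    return np.array(r)
f=least_squares(res,[.522,.022,.233,.12,0],loss='soft_l1');p=f.x
print('gauge',p.round(4),'res',np.abs(res(p)).round(1))
for k,l in L.items(): print(k,G(p,l).round(4))
print('marker y',p[3],'pull',p[3]-.045,'ydir',-np.sin(p[2]),np.cos(p[2]))
E
python3 fit.py w1 w2
```

```text
t: 4.05
eef_pos: [0.4997, -0.0251, 0.2451]
ee_rot: [-3.142, 0.001, 0.236]
force: [1.0, 0.7, -0.1]
width: 0.0875
gripper_force: 0.0
4.05 [ 0.49968278 -0.02510094  0.24507419] [-3.14154607e+00  1.04519575e-03  2.35614636e-01] [ 0.34  0.07 -0.36 -0.   -1.14  1.46]
gauge [289.2 152.3] 0.71 [0.5271 0.0216 0.    ]
knob_grip [390.  162.4] 0.63 [ 0.553  -0.0883  0.101 ]
tongue_grip [252.5 159.1] 0.58 [0.5128 0.0614 0.038 ]
marker [203.3 132.6] 0.88 [0.5262 0.1404 0.    ]
marker_tip [199.7 135.5] 0.53 [0.5226 0.1408 0.01  ]
snack_box [211.2  53.5] 0.82 [0.6258 0.1435 0.    ]
stapler [286.8 154.1] 0.74 [0.5239 0.0243 0.    ]
tri gauge [ 0.5246  0.0217 -0.0112] [0.0014 0.0014]
tri knob_grip [ 0.5545 -0.0874  0.0998] [0.0019 0.0019]
tri tongue_grip [0.5123 0.0638 0.0296] [0.0011 0.0011]
tri marker [ 0.5279  0.144  -0.0045] [0.0029 0.0029]
tri marker_tip [0.5222 0.1401 0.0107] [0.0006 0.0006]
gauge [ 0.5243  0.0228  0.2601  0.1142 -0.0053] res [1.  1.5 2.4 2.4 0.5 0.3 2.4 1.4 0.4 0.1 1.3 1.7 0.3 0.8 3.9 0.8 1.  2.
 0.3 0.9]
gauge [0.5243 0.0228 0.    ]
knob_grip [ 0.5539 -0.0883  0.101 ]
tongue_grip [0.5127 0.0663 0.038 ]
marker y 0.11419767167929644 pull 0.06919767167929644 ydir -0.2572019641386116 0.9663576716947201
```

View pics/w2.png

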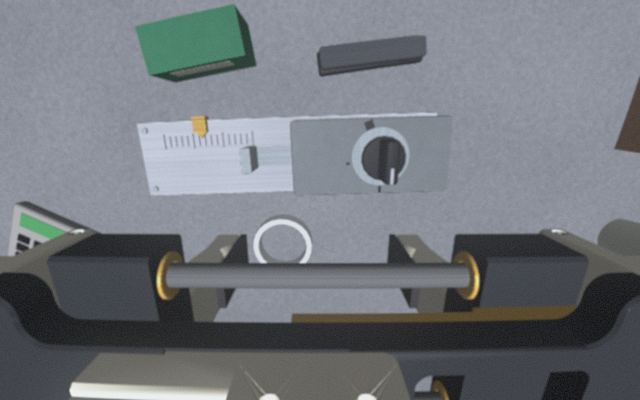

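The closer view shows plate corners at (138,124) and (150,195), housing corners at (450,115) and (449,189), the marker at (200,126), the tab at (247,159), and the knob bar from (388,140) to (393,183).

```bash
python3 - <<'E'
from h import *
import json
C=json.load(open('w2.json'))['cal']
P=lambda px,z:plane(C,px,z)[:2]
a,b=P((138,124),.006),P((150,195),.006)
c,d=P((450,115),.056),P((449,189),.056)
e=P((293,194),.056); 
print(a,b,c,d,e,np.linalg.norm(a-b),np.linalg.norm(c-d))
m1=(a+b)/2;m2=(c+d)/2;v=m1-m2
print('yaw',np.arctan2(-v[0],v[1]),'len',np.linalg.norm(v),'centre',(m1+m2)/2)
print('tip',P((201,136),.010),'tab top', [P(x,.056) for x in [(240,147),(240,172)]],'mk',P((200,117),.014))
im=cv2.imread('pics/w2.png')[90:215,120:470]
cv2.imwrite('pics/w2c.png',cv2.resize(im,(800,286),interpolation=cv2.INTER_CUBIC))
E
```

```text
[0.51840059 0.2258024 ] [0.42344179 0.20256365] [ 0.61790493 -0.15185731] [ 0.53606332 -0.18146688] [0.48552778 0.0024269 ] 0.09776100367083766 0.08703319264958591
yaw 0.27161129047599913 len 0.39533827092348384 centre [0.52395266 0.02376047]
tip [0.52239225 0.13898302] tab top [array([0.52647362, 0.07450966]), array([0.49732759, 0.06981023])] mk [0.54645569 0.1416967 ]
```

View pics/w2c.png

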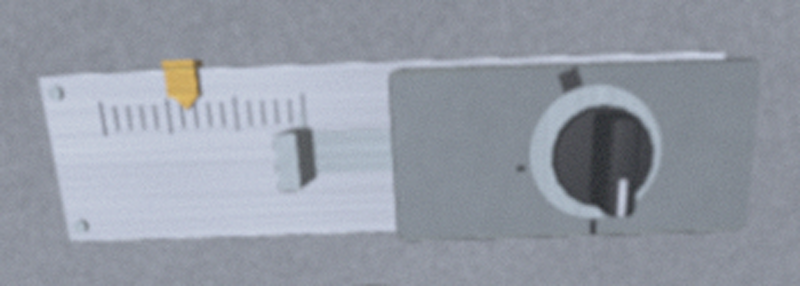

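```bash
python3 -m handwheel '[{"delta_pos":[0.6,-0.7,0],"dr":[0,0,0.6]},{"delta_pos":[0.6,-0.7,0],"dr":[0,0,0.6]},{"delta_pos":[0.61,-0.7,0],"dr":[0,0,0.5]},{"delta_pos":[0,0,-0.8],"dr":[0,0,0]},{"delta_pos":[0,0,-0.8],"dr":[0,0,0]},{"delta_pos":[0,0,-0.8],"dr":[0,0,0]},{"delta_pos":[0,0,-0.8],"dr":[0,0,0]},{"delta_pos":[0,0,0],"dr":[0,0,0]},{"delta_pos":[0,0,0],"dr":[0,0,0]}]'
python3 look.py w3
```

```text
t: 5.4
eef_pos: [0.5542, -0.0879, 0.1499]
ee_rot: [3.141, 0.001, 0.267]
force: [0.6, -0.6, 0.6]
width: 0.0879
gripper_force: 0.0
5.4 [ 0.55415664 -0.087873    0.14992526] [3.14122390e+00 7.18587113e-04 2.67271666e-01] [ 0.19  0.26 -0.37  0.   -0.94  1.65]
gauge [211.8 193.9] 0.64 [0.5268 0.0229 0.    ]
knob_grip [316.4 233. ] 0.88 [ 0.5527 -0.0874  0.101 ]
tongue_grip [151.8 207.3] 0.97 [0.5115 0.065  0.038 ]
marker [101.2 164. ] 0.72 [0.528  0.1439 0.    ]
marker_tip [ 98.8 169.3] 0.85 [0.5251 0.1387 0.01  ]
snack_box [108.4  68.3] 0.89 [0.6252 0.1432 0.    ]
stapler [314.   78.3] 0.86 [ 0.6667 -0.0536  0.    ]
```

View pics/w3.png

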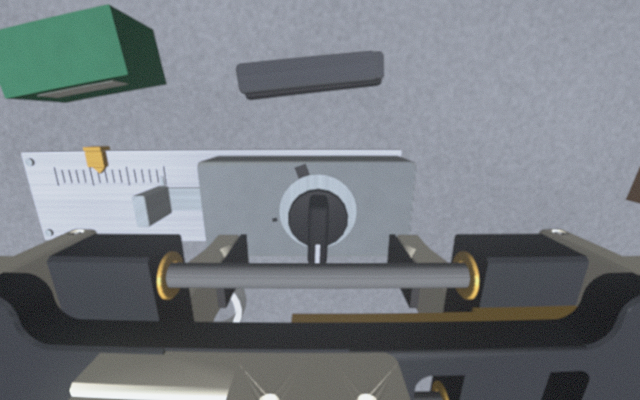

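The knob bar is centred between the jaws at (317,230), so I'll descend and grip it.

```bash
python3 -m handwheel '[{"delta_pos":[0,0,-0.6],"dr":[0,0,0]},{"delta_pos":[0,0,-0.6],"dr":[0,0,0]},{"delta_pos":[0,0,-0.45],"dr":[0,0,0]},{"delta_pos":[0,0,0],"dr":[0,0,0]}]'
python3 -m handwheel '[{"delta_pos":[0,0,0],"dr":[0,0,0]},{"delta_pos":[0,0,0],"dr":[0,0,0]},{"delta_pos":[0,0,0],"dr":[0,0,0]},{"delta_pos":[0,0,0],"dr":[0,0,0]},{"delta_pos":[0,0,0],"dr":[0,0,0]},{"delta_pos":[0,0,0],"dr":[0,0,0]},{"delta_pos":[0,0,0],"dr":[0,0,0]},{"delta_pos":[0,0,0],"dr":[0,0,0]}]' 1 45
```

```text
t: 6.25
eef_pos: [0.5527, -0.088, 0.0984]
ee_rot: [-3.141, 0.003, 0.266]
force: [0.0, 0.3, 1.1]
width: 0.0876
gripper_force: 0.0
t: 7.05
eef_pos: [0.554, -0.0879, 0.1001]
ee_rot: [-3.142, 0.0, 0.267]
force: [-1.8, -0.2, 0.2]
width: 0.029
gripper_force: 0.0
```

```bash
python3 -m handwheel '[{"delta_pos":[0,0,0],"dr":[0,0,0]},{"delta_pos":[0,0,0],"dr":[0,0,0]},{"delta_pos":[0,0,0],"dr":[0,0,0]},{"delta_pos":[0,0,0],"dr":[0,0,0]},{"delta_pos":[0,0,0],"dr":[0,0,0]}]'
python3 -m handwheel '[{"delta_pos":[0,0,-0.1],"dr":[0,0,0]},{"delta_pos":[0,0,-0.1],"dr":[0,0,0]},{"delta_pos":[0,0,-0.1],"dr":[0,0,0]},{"delta_pos":[0,0,0],"dr":[0,0,0]},{"delta_pos":[0,0,0],"dr":[0,0,0]},{"delta_pos":[0,0,0],"dr":[0,0,0]}]'
```

```text
t: 7.55
eef_pos: [0.5541, -0.0879, 0.1001]
ee_rot: [3.142, -0.0, 0.267]
force: [-0.0, -0.7, 0.1]
width: 0.0138
gripper_force: 44.8
t: 8.15
eef_pos: [0.5541, -0.088, 0.0919]
ee_rot: [3.141, -0.0, 0.267]
force: [-3.1, 0.8, 9.3]
width: 0.0137
gripper_force: 44.8
```

```bash
python3 -m handwheel '[{"delta_pos":[0,0,0],"dr":[0,0,-4]},{"delta_pos":[0,0,0],"dr":[0,0,-8]},{"delta_pos":[0,0,0],"dr":[0,0,-8]},{"delta_pos":[0,0,0],"dr":[0,0,-8]},{"delta_pos":[0,0,0],"dr":[0,0,-8]},{"delta_pos":[0,0,0],"dr":[0,0,-8]},{"delta_pos":[0,0,0],"dr":[0,0,-8]},{"delta_pos":[0,0,0],"dr":[0,0,-8]},{"delta_pos":[0,0,0],"dr":[0,0,-8]},{"delta_pos":[0,0,0],"dr":[0,0,-8]}]'
python3 -m handwheel '[{"delta_pos":[0,0,0],"dr":[0,0,-4]},{"delta_pos":[0,0,0],"dr":[0,0,0]},{"delta_pos":[0,0,0],"dr":[0,0,0]},{"delta_pos":[0,0,0],"dr":[0,0,0]}]'; python3 -c "
from h import *;s=get_state();print(s['moment'],s['q'],s['force'])"
```

```text
t: 9.15
eef_pos: [0.5541, -0.088, 0.0919]
ee_rot: [-3.141, -0.0, -1.065]
force: [-3.1, 0.6, 8.9]
width: 0.0136
gripper_force: 44.8
t: 9.55
eef_pos: [0.554, -0.088, 0.0919]
ee_rot: [-3.141, -0.0, -1.129]
force: [-3.0, -0.9, 8.9]
width: 0.0137
gripper_force: 44.8
[3.91375941e-02 1.24177416e+00 1.27430508e-04] [ 1.91702338e-01  3.21731497e-01 -4.36136751e-01  4.62804730e-04
 -8.12668825e-01  2.49609705e-01] [-3.02984335 -0.88597106  8.91698527]
```

```bash
python3 -m handwheel '[{"delta_pos":[0,0,0.1],"dr":[0,0,0]},{"delta_pos":[0,0,0.1],"dr":[0,0,0]},{"delta_pos":[0,0,0.07],"dr":[0,0,0]},{"delta_pos":[0,0,0],"dr":[0,0,0]},{"delta_pos":[0,0,0],"dr":[0,0,0]},{"delta_pos":[0,0,0],"dr":[0,0,0]}]'
python3 -m handwheel '[{"delta_pos":[0,0,0],"dr":[0,0,0]},{"delta_pos":[0,0,0],"dr":[0,0,0]},{"delta_pos":[0,0,0],"dr":[0,0,0]},{"delta_pos":[0,0,0],"dr":[0,0,0]},{"delta_pos":[0,0,0],"dr":[0,0,0]}]' -0.3
python3 look.py w4
```

```text
t: 10.15
eef_pos: [0.554, -0.088, 0.0994]
ee_rot: [-3.142, -0.0, -1.129]
force: [-2.2, -0.3, 5.9]
width: 0.0138
gripper_force: 44.8
t: 10.65
eef_pos: [0.554, -0.0878, 0.099]
ee_rot: [3.141, 0.0, -1.129]
force: [0.3, -0.5, -0.3]
width: 0.0479
gripper_force: 0.0
10.65 [ 0.553994   -0.08782529  0.0990201 ] [ 3.14146093e+00  8.46593620e-05 -1.12946341e+00] [ 0.19  0.31 -0.43 -0.   -0.83  0.25]
gauge [296.5 317.3] 0.76 [0.5249 0.0246 0.    ]
knob_grip [318.1 266.8] 0.66 [ 0.5537 -0.0873  0.101 ]
snack_box [295.7 313.7] 0.22 [0.5274 0.0209 0.    ]
stapler [183.1 194.1] 0.89 [ 0.6689 -0.0505  0.    ]
```

View pics/w4.png

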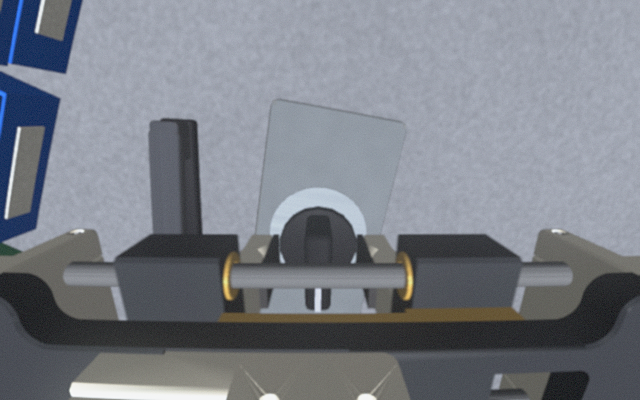

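The bar is still aligned in the jaws at (318,260), with its line at the lower end. I'll regrasp, press and turn the second half.

```bash
python3 -m handwheel '[{"delta_pos":[0,0,0.03],"dr":[0,0,0]},{"delta_pos":[0,0,0],"dr":[0,0,0]},{"delta_pos":[0,0,0],"dr":[0,0,0]},{"delta_pos":[0,0,0],"dr":[0,0,0]},{"delta_pos":[0,0,0],"dr":[0,0,0]},{"delta_pos":[0,0,0],"dr":[0,0,0]},{"delta_pos":[0,0,0],"dr":[0,0,0]}]' 1 45
python3 -m handwheel '[{"delta_pos":[0,0,-0.1],"dr":[0,0,0]},{"delta_pos":[0,0,-0.1],"dr":[0,0,0]},{"delta_pos":[0,0,-0.1],"dr":[0,0,0]},{"delta_pos":[0,0,0],"dr":[0,0,0]},{"delta_pos":[0,0,0],"dr":[0,0,0]}]'
```

```text
t: 11.8
eef_pos: [0.554, -0.0879, 0.1001]
ee_rot: [3.142, -0.0, -1.129]
force: [0.1, -0.9, -0.6]
width: 0.0139
gripper_force: 45.0
t: 12.3
eef_pos: [0.554, -0.0879, 0.0917]
ee_rot: [-3.142, -0.0, -1.129]
force: [-3.8, 1.7, 9.5]
width: 0.0134
gripper_force: 45.0
```

```bash
python3 -m handwheel '[{"delta_pos":[0,0,0],"dr":[0,0,-4]},{"delta_pos":[0,0,0],"dr":[0,0,-8]},{"delta_pos":[0,0,0],"dr":[0,0,-8]},{"delta_pos":[0,0,0],"dr":[0,0,-8]},{"delta_pos":[0,0,0],"dr":[0,0,-8]},{"delta_pos":[0,0,0],"dr":[0,0,-8]},{"delta_pos":[0,0,0],"dr":[0,0,-8]},{"delta_pos":[0,0,0],"dr":[0,0,-8]},{"delta_pos":[0,0,0],"dr":[0,0,-8]},{"delta_pos":[0,0,0],"dr":[0,0,-8]}]'
python3 -m handwheel '[{"delta_pos":[0,0,0],"dr":[0,0,-4]},{"delta_pos":[0,0,0],"dr":[0,0,0]},{"delta_pos":[0,0,0],"dr":[0,0,0]},{"delta_pos":[0,0,0],"dr":[0,0,0]}]'
python3 -m handwheel '[{"delta_pos":[0,0,0.1],"dr":[0,0,0]},{"delta_pos":[0,0,0.1],"dr":[0,0,0]},{"delta_pos":[0,0,0.07],"dr":[0,0,0]},{"delta_pos":[0,0,0],"dr":[0,0,0]},{"delta_pos":[0,0,0],"dr":[0,0,0]},{"delta_pos":[0,0,0],"dr":[0,0,0]}]'
python3 -m handwheel '[{"delta_pos":[0,0,0],"dr":[0,0,0]},{"delta_pos":[0,0,0],"dr":[0,0,0]},{"delta_pos":[0,0,0],"dr":[0,0,0]},{"delta_pos":[0,0,0],"dr":[0,0,0]},{"delta_pos":[0,0,0],"dr":[0,0,0]}]' -0.3
python3 look.py w5
```

```text
t: 13.3
eef_pos: [0.5541, -0.0879, 0.0919]
ee_rot: [-3.141, 0.0, -2.461]
force: [-2.5, 1.4, 9.4]
width: 0.0138
gripper_force: 45.0
t: 13.7
eef_pos: [0.5541, -0.0879, 0.0919]
ee_rot: [-3.141, 0.0, -2.525]
force: [-3.0, 1.2, 8.6]
width: 0.0137
gripper_force: 45.0
t: 14.3
eef_pos: [0.5541, -0.0879, 0.0995]
ee_rot: [-3.141, 0.0, -2.526]
force: [-2.3, 0.5, 4.6]
width: 0.0138
gripper_force: 45.0
t: 14.8
eef_pos: [0.554, -0.0879, 0.099]
ee_rot: [3.141, -0.0, -2.526]
force: [0.2, 0.6, 0.4]
width: 0.0483
gripper_force: 0.0
14.8 [ 0.55397316 -0.08788984  0.09901135] [ 3.14148867e+00 -1.96065346e-04 -2.52576198e+00] [ 0.19  0.31 -0.43 -0.   -0.83 -1.15]
knob_grip [314.9 264.5] 0.7 [ 0.5544 -0.0895  0.101 ]
tape_roll [320.1 266.7] 0.46 [ 0.5987 -0.0534  0.    ]
```

View pics/w5.png

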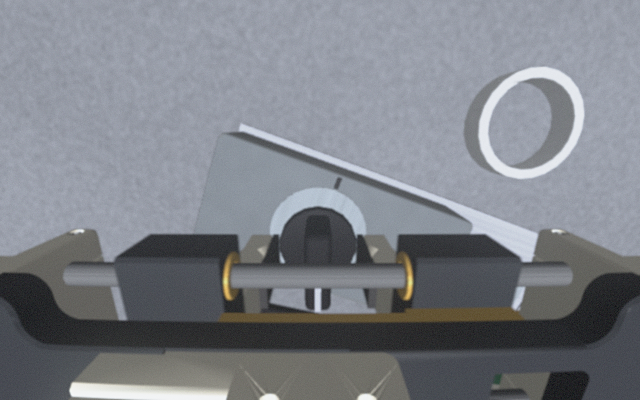

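The bar stayed aligned at (318,260) and the line now points the opposite way, at hold. I'll raise and go over the tab.

```bash
python3 -m handwheel '[{"delta_pos":[0,0,0.8],"dr":[0,0,0]},{"delta_pos":[0,0,0.8],"dr":[0,0,0]},{"delta_pos":[0,0,0.8],"dr":[0,0,0]},{"delta_pos":[-0.23,0.85,0],"dr":[0,0,-3.4]},{"delta_pos":[-0.23,0.85,0],"dr":[0,0,-3.4]},{"delta_pos":[-0.23,0.85,0],"dr":[0,0,-3.4]},{"delta_pos":[-0.23,0.85,0],"dr":[0,0,-3.4]},{"delta_pos":[-0.23,0.85,0],"dr":[0,0,-3.4]},{"delta_pos":[-0.23,0.85,0],"dr":[0,0,-3.4]},{"delta_pos":[0,0,0],"dr":[0,0,0]}]' -0.1
python3 -m handwheel '[{"delta_pos":[0,0,0],"dr":[0,0,0]}]'
python3 look.py w6; python3 - <<'E'
from h import *
t=grab_frame('top')
for q in ['knob_grip','tongue_grip']:
  print([r['location'] for r in mark_of('top',q)[:1]])
s=grab_frame('side')
for q in ['knob_grip','tongue_grip']:
  print([r['location'] for r in mark_of('side',q)[:1]])
w=cv2.imread('pics/w6.png')
c1=cv2.resize(s[170:270,270:430,::-1],(640,400),interpolation=cv2.INTER_CUBIC)
cv2.imwrite('pics/v6.png',cv2.resize(np.vstack([w,c1]),(480,600)))
E
```

```text
t: 16.25
eef_pos: [0.5122, 0.0673, 0.1714]
ee_rot: [3.141, 0.001, -2.881]
force: [0.4, -0.1, 0.4]
width: 0.0482
gripper_force: 0.0
t: 16.35
eef_pos: [0.5125, 0.0656, 0.1713]
ee_rot: [3.142, 0.0, -2.88]
force: [0.8, -0.4, -0.2]
width: 0.048
gripper_force: 0.0
16.35 [0.51253083 0.06561365 0.17129899] [ 3.14157909e+00  2.35795229e-04 -2.87972644e+00] [ 0.51  0.16 -0.44  0.   -0.97 -1.82]
gauge [275.2 192. ] 0.56 [0.5255 0.0187 0.    ]
knob_grip [126.4 221.9] 0.66 [ 0.5535 -0.0843  0.101 ]
tongue_grip [320.7 197.8] 0.69 [0.5092 0.0681 0.038 ]
marker [376.3 223.8] 0.84 [0.5325 0.1434 0.    ]
marker_tip [379.6 215.9] 0.71 [0.5195 0.1409 0.01  ]
snack_box [355.5 288.2] 0.67 [0.6228 0.1454 0.    ]
[[354.7, 187.5]]
[[312.3, 207.6]]
[[384.0, 240.4]]
[[331.0, 210.5]]
```

View pics/v6.png

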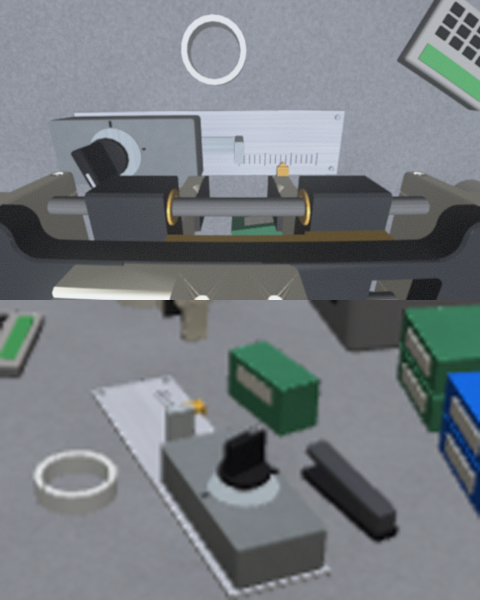

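Knob line points to the far side with the knob up (side crop, about (245,455)). The tab is centred between the fingers at (238,148) in the upper half. Next: fit the marker offset over all the views.

```bash
python3 fit.py w1 w2 w3 w6; python3 - <<'E'
from h import *
import json
C=json.load(open('w6.json'))['cal']
s=4/3
# tab top corners & tip from v6 (wrist half)
for n,px,z in [('tip',(283*s,163*s),.01),('tabtop',(241*s,150*s),.056)]: print(n,plane(C,px,z).round(4))
for p in [(.512,.0663,.056),(.512,.0663,.012),(.5535,-.0878,.113),(.5535,-.0878,.104)]: print((proj(C,np.array(p))/s).round(1))
E
```

```text
tri gauge [ 0.5254  0.0217 -0.0022] [0.0031 0.0014 0.002  0.0032]
tri knob_grip [ 0.5539 -0.0865  0.1006] [0.0021 0.002  0.0015 0.0017]
tri tongue_grip [0.5113 0.0655 0.0349] [0.0014 0.0035 0.0013 0.0031]
tri marker [0.5291 0.1422 0.0029] [0.003  0.0038 0.0004 0.0025]
tri marker_tip [0.5221 0.1419 0.0051] [0.0018 0.0008 0.0013 0.0015]
gauge [ 0.524   0.0232  0.2626  0.1139 -0.0038] res [0.6 1.2 1.9 2.4 0.8 0.  2.1 0.7 0.6 0.6 1.6 1.9 0.2 0.8 4.2 0.6 1.3 2.7
 0.1 1.3 0.7 2.3 1.1 1.2 1.7 1.2 1.2 0.9 1.8 3.5 4.1 0.3 4.3 0.7 2.1 2.5
 0.2 2.6 0.9 1.1]
gauge [0.524  0.0232 0.    ]
knob_grip [ 0.5538 -0.0878  0.101 ]
tongue_grip [0.5123 0.0667 0.038 ]
marker y 0.11394910729793845 pull 0.06894910729793845 ydir -0.2596031079932821 0.965715396128812
tip [0.5218 0.139  0.01  ]
tabtop [0.5066 0.0678 0.056 ]
[238.8 153.7]
[238.7 145.4]
[ 83.9 169.5]
[ 89.7 166.6]
```

```bash
python3 -m handwheel '[{"delta_pos":[0,0.03,-0.8],"dr":[0,0,0]},{"delta_pos":[0,0,-0.8],"dr":[0,0,0]},{"delta_pos":[0,0,-0.8],"dr":[0,0,0]},{"delta_pos":[0,0,-0.8],"dr":[0,0,0]},{"delta_pos":[0,0,-0.6],"dr":[0,0,0]},{"delta_pos":[0,0,-0.55],"dr":[0,0,0]},{"delta_pos":[0,0,0],"dr":[0,0,0]}]'
python3 -m handwheel '[{"delta_pos":[0,0,0],"dr":[0,0,0]},{"delta_pos":[0,0,0],"dr":[0,0,0]},{"delta_pos":[0,0,0],"dr":[0,0,0]},{"delta_pos":[0,0,0],"dr":[0,0,0]},{"delta_pos":[0,0,0],"dr":[0,0,0]},{"delta_pos":[0,0,0],"dr":[0,0,0]},{"delta_pos":[0,0,0],"dr":[0,0,0]},{"delta_pos":[0,0,0],"dr":[0,0,0]}]' 1 40
```

```text
t: 17.8
eef_pos: [0.5113, 0.0654, 0.0387]
ee_rot: [-3.141, -0.004, -2.882]
force: [-1.3, -0.3, -0.1]
width: 0.048
gripper_force: 0.0
t: 18.6
eef_pos: [0.5127, 0.0666, 0.0411]
ee_rot: [3.141, 0.001, -2.881]
force: [-3.1, 3.8, 4.9]
width: 0.0119
gripper_force: 40.0
```

```bash
python3 -m handwheel '[{"delta_pos":[-0.1,0.373,0],"dr":[0,0,0]},{"delta_pos":[-0.1,0.373,0],"dr":[0,0,0]},{"delta_pos":[-0.1,0.373,0],"dr":[0,0,0]},{"delta_pos":[-0.1,0.373,0],"dr":[0,0,0]},{"delta_pos":[-0.1,0.373,0],"dr":[0,0,0]},{"delta_pos":[-0.1,0.373,0],"dr":[0,0,0]},{"delta_pos":[0,0,0],"dr":[0,0,0]},{"delta_pos":[0,0,0],"dr":[0,0,0]},{"delta_pos":[0,0,0],"dr":[0,0,0]}]'
```

```text
t: 19.5
eef_pos: [0.4944, 0.1321, 0.0409]
ee_rot: [-3.14, -0.001, -2.881]
force: [0.1, -5.6, 4.2]
width: 0.0118
gripper_force: 40.0
```

```bash
python3 -m handwheel '[{"delta_pos":[0,0,0],"dr":[0,0,0]},{"delta_pos":[0,0,0],"dr":[0,0,0]},{"delta_pos":[0,0,0],"dr":[0,0,0]},{"delta_pos":[0,0,0],"dr":[0,0,0]},{"delta_pos":[0,0,0],"dr":[0,0,0]}]' -0.1
python3 -m handwheel '[{"delta_pos":[0,0,0.7],"dr":[0,0,0]},{"delta_pos":[0,0,0.8],"dr":[0,0,0]},{"delta_pos":[0,0,0.9],"dr":[0,0,0]},{"delta_pos":[0.4,-0.1,0.9],"dr":[0,0,0]},{"delta_pos":[0.8,-0.2,0.9],"dr":[0,0,0]},{"delta_pos":[0.8,-0.2,0.5],"dr":[0,0,0]},{"delta_pos":[0.8,-0.2,0],"dr":[0,0,0]},{"delta_pos":[0,0,0],"dr":[0,0,0]},{"delta_pos":[0,0,0],"dr":[0,0,0]}]'
python3 look.py w7; python3 - <<'E'
import cv2
w=cv2.imread('pics/w7.png');cv2.imwrite('pics/w7c.png',cv2.resize(w[60:300,160:480],(800,600),interpolation=cv2.INTER_CUBIC))
E
```

```text
t: 20.0
eef_pos: [0.4947, 0.1334, 0.0406]
ee_rot: [3.141, 0.0, -2.882]
force: [0.3, -0.7, -0.7]
width: 0.0454
gripper_force: 0.0
t: 20.9
eef_pos: [0.5784, 0.1119, 0.1809]
ee_rot: [3.142, -0.001, -2.883]
force: [-0.6, -0.5, -0.6]
width: 0.0483
gripper_force: 0.0
20.9 [0.57835003 0.1119047  0.18090026] [ 3.14154493e+00 -1.28593559e-03 -2.88279809e+00] [ 0.52  0.27 -0.27 -0.   -1.03 -1.83]
gauge [253.3 121.6] 0.93 [0.5212 0.0231 0.    ]
knob_grip [ 79.1 130.3] 0.73 [ 0.5567 -0.0872  0.101 ]
tongue_grip [360.9 121. ] 0.6 [0.4922 0.1331 0.038 ]
marker_tip [352.3 145.8] 0.92 [0.5183 0.1356 0.01  ]
tape_roll [ 80.4 127.7] 0.63 [ 0.5764 -0.1694  0.    ]
snack_box [334.3 233.8] 0.82 [0.6269 0.1463 0.    ]
stapler [173.2 221.7] 0.63 [ 0.6625 -0.0502  0.    ]
```

View pics/w7c.png

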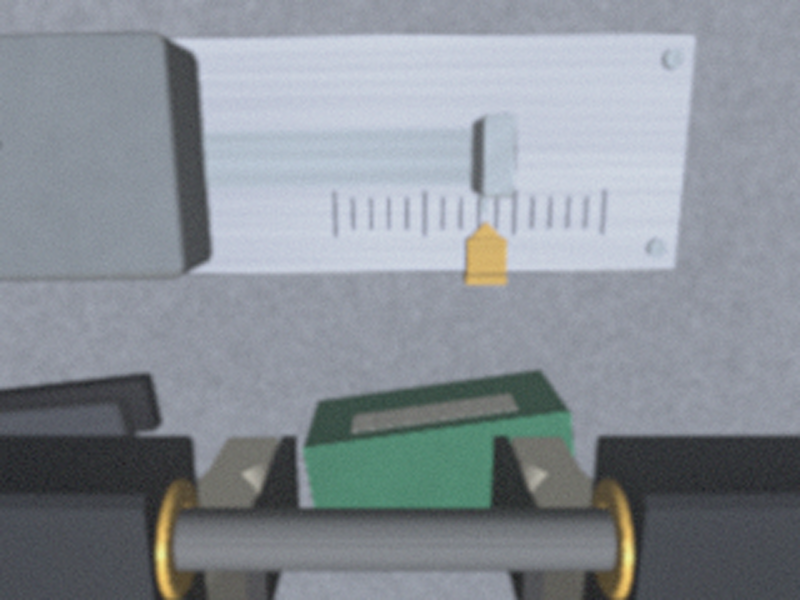

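The ratchet held the tab. In the crop, its top face is centred at about (500,153) and the marker tip is at (485,223). I'll compute the offset along gauge y.

```bash
python3 - <<'E'
from h import *
import json
C=json.load(open('w7.json'))['cal']
f=lambda c,z:plane(C,(160+c[0]/2.5,60+c[1]/2.5),z)
yd=np.array([-.2600,.9656,0]);g=np.array([.524,.0232,0])
Y=lambda p:round(1e3*(p-g)@yd,1)
print('tip',Y(f((485,223),.01)),'tabtop L/R/mid',Y(f((486,153),.056)),Y(f((516,153),.056)),Y(f((500,153),.056)),'rear foot',Y(f((475,185),.012)))
print('scale ends',Y(f((335,213),.006)),Y(f((604,213),.006)),'housing end',Y(f((165,150),.056)),'plate end',Y(f((685,155),.006)),'blade side',f((340,186),.012))
v=[json.load(open(n+'.json')) for n in ['w7']][0]
print('net tab',Y(plane(C,v['px']['tongue_grip'],.038)),'net tip',Y(plane(C,v['px']['marker_tip'],.01)))
E
```

```text
tip 112.0 tabtop L/R/mid 105.7 116.7 110.8 rear foot 107.0
scale ends 45.7 165.7 housing end -11.9 plate end 199.6 blade side [0.52210242 0.07308291 0.012     ]
net tab 114.4 net tip 110.1
```

```bash
python3 - <<'E'
from h import *
import json
V=[json.load(open(n+'.json')) for n in ['w5','w6','w7']]
T,S=calibration('top'),calibration('side')
grab_frame('top');a=mark_of('top','knob_grip')[:1];im=grab_frame('side');b=mark_of('side','knob_grip')[:1]
rs=[ray(v['cal'],v['px']['knob_grip']) for v in V]
print(tri(rs)); print(a,b)
if a and b: print(tri(rs+[ray(T,a[0]['location']),ray(S,b[0]['location'])]))
for z in (.101,.092): print(z,proj(S,np.array([.554,-.088,z])),proj(S,np.array([.554,-.088,z+.012])))
cv2.imwrite('pics/s8.png',cv2.resize(im[190:250,310:390,::-1],(800,600),interpolation=cv2.INTER_CUBIC))
E
```

```text
(array([ 0.55649785, -0.08831617,  0.09724789]), [np.float64(0.00035512846759748544), np.float64(0.0015293628419787155), np.float64(0.0017473889665457537)])
[{'location': [339.6, 169.2], 'conf': 0.52}] [{'location': [353.5, 219.2], 'conf': 0.77}]
(array([ 0.57243951, -0.07629692,  0.09761486]), [np.float64(0.01803569623654284), np.float64(0.01975639907666931), np.float64(0.019395881376504474), np.float64(0.06625973480593539), np.float64(0.013387289835260599)])
0.101 [351.51948411 217.86787758] [351.65448947 214.15945212]
0.092 [351.41925773 220.62137554] [351.55308778 216.94476878]
```

View pics/s8.png

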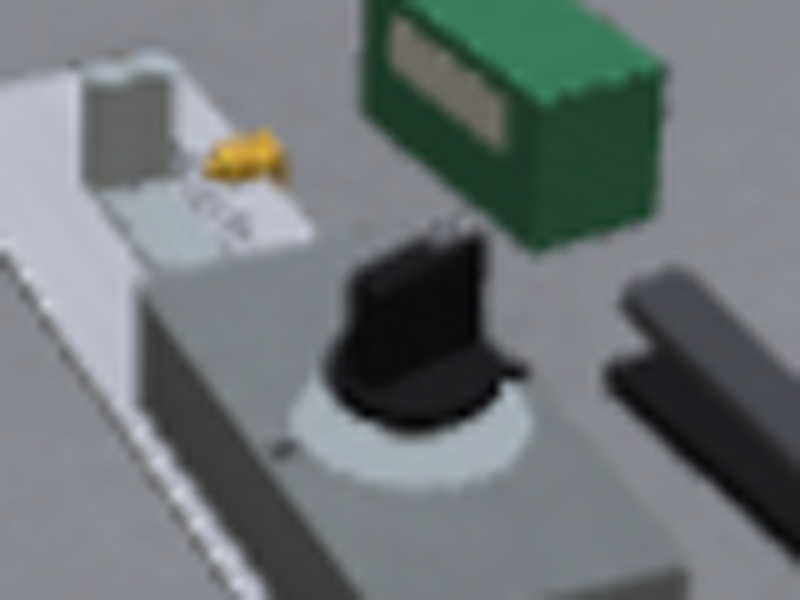

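The knob bar's top sits at crop (430,250), about row 215. That fits "up" (214.2) better than "down" (216.9). As a check that doesn't depend on rotation, I'll compare the round skirt's lower edge with the start picture.

```bash
python3 - <<'E'
from h import *
a=cv2.imread('pics/side0.png').mean(2);b=grab_frame('side').astype(float).mean(2)
for c in (349,350,351,352,353): print(c,a[224:240,c].round().astype(int),b[224:240,c].round().astype(int))
E
```

```text
349 [ 15  13  15  21  29  31  30  22  28 105 160 174 174 173 151 131] [ 14  14  13  15  26  30  30  21  28 106 160 174 174 173 151 132]
350 [ 14  13  15  26  31  31  32  22  19  83 155 174 174 173 157 136] [ 14  11  12  18  29  31  32  21  19  85 155 174 174 173 157 136]
351 [ 13  15  17  27  30  30  32  22  13  81 155 175 174 173 158 137] [ 14  13  15  25  30  31  31  23  12  80 155 174 174 172 159 137]
352 [ 12  14  19  28  31  31  31  22  14  95 158 175 174 171 160 137] [ 14  14  17  29  31  31  32  22  15  93 158 175 174 172 159 136]
353 [ 14  13  20  28  32  32  30  22  26 111 162 175 174 171 150 131] [ 12  14  25  31  31  31  32  22  26 110 162 175 174 171 150 131]
```

The skirt edge is identical to the start picture, so the knob is fully up. I'll hand it in.

```bash
python3 -c "
from station import *;print(job_done())"
```

```text
the job is handed in; nothing more can be done
None
```

The job is handed in, after about 21 s of robot time: the knob is at hold and fully up, the ratchet is holding the tongue, and the tab's middle measures about 1 mm from level with the marker's tip (about 4 mm by the network's own points).

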